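Gauge two brass sleeves and sort them

TASK

Only one of the two brass sleeves on the bench fits the steel gauge pin on the green base. Slide that sleeve fully home over the pin and leave it there, and stand the other one, whose bore is too tight, upright on the floor of the red reject tray (not the blue one).

Things in the scene. Friction and masses are not known exactly. Their poses are not given: they have to be found in the camera images.
- sleeve_1: Brass sleeve (plain tube) standing upright, outside diameter 46 mm, height 40 mm, 0.3 to 0.55 kg; origin at the centre of its underside, z along its axis. Outside just like sleeve_2. One of the two has a 29 mm bore and fits the gauge pin, the other an 18 mm bore and does not. The bore seen from above, or a trial on the pin, shows which is which.
- sleeve_2: Brass sleeve, the same outside as sleeve_1 (46 mm diameter, 40 mm high, upright, 0.3 to 0.55 kg), with the other of the two bores (29 mm or 18 mm); origin at the centre of its underside, z along its axis.
- gauge_seat (a point): Foot of the gauge pin, on its axis at the top face of its fixed green base (90 x 90 x 12 mm). The upright steel pin is 24 mm in diameter up to 38 mm above this point, then a cone narrowing to an 8 mm tip 66 mm above it. The sleeve that fits goes down until its underside rests on the base; the tight one stops on the cone, its underside about 48 mm above this point.
- reject_in (a point): Centre of the inner floor of the red plastic reject tray, axes along the tray's sides. The tray is fixed, 150 x 150 mm outside, 25 mm high, walls 4 mm, floor 4 mm thick. A blue tray of the same shape stands near it and is not used.

How it is judged:
By the outcome, as a careful person would: the job done as asked, in the order asked, and still so for the second after the job is handed in, with the robot touching nothing.
It also fails if it takes over 72 s, if anything falls off the work surface, if the arm or the gripper's body presses on something with over 40 N, if the wrist force passes 120 N, or if a joint passes its speed limit or range.

ROBOT

A 7-joint arm with a two-finger parallel gripper is mounted at the origin on the work surface. World frame = base frame: x ahead of the robot, y to its left, z up, the work surface at z = 0. Lengths are in m, angles in rad, forces in N, time in s.
With the tool pointing down it reaches from about 0.4 to 0.9 m from the base axis. Payload 5.5 kg.
Tool frame: the origin (TCP) lies at the very end of the fingers, on their centre line; the grasp point (between the pads) lies 19 mm behind it (r.tcp_to_grasp is the z of the grasp point in the tool frame, in m); z points along the fingers, y is the line along which they close (so a half turn about z gives the same grasp; the last joint's range is limited). The gripper opens to 92 mm and grips with 3 to 60 N. Pads are 19 mm wide; open, the fingers measure 130 mm over their backs; the gripper's body (75 mm by 190 mm) begins 47 mm behind the grasp point.
Start: joints at [1.474, 0.501, -0.427, 1.55, 0.221, 1.138, -0.21], TCP at [0.229, -0.608, 0.227] pointing down, gripper open.
Joint ranges: [-2.88, 2.88], [-0.31, 2.03], [-1.54, 1.56], [0.2, 2.42], [-1.41, 4.55], [0.19, 2.02], [-2.57, 2.57]. Speed limits (rad/s): [2.57, 2.57, 3.14, 3.14, 3.14, 3.14, 3.14].

INTERFACE

Orientations are given as a rotation vector (axis times angle).
In Python, from station import r gives the robot as it stands.
- The arm moves only by the tool jog_arm, called after "Request:" by a JSON object that holds its "fn" and its "kwargs". Schema: {"type":"object","properties":{"deltas":{"type":"array","items":{"type":"object","properties":{"aperture":{"type":"number"},"xyz":{"type":"array","items":{"type":"number"},"minItems":3,"maxItems":3},"twist":{"type":"number"}},"additionalProperties":false,"required":["aperture"]},"minItems":1,"maxItems":20},"force":{"type":"number"},"only":{"type":"string"},"quiet":{"type":"boolean"},"lines":{"type":"string"}},"required":["deltas"],"additionalProperties":false}. deltas is a list of rows, 1 to 20 of them, each an object with the fields aperture (the opening from 0.0 (shut) to 1.0 (fully open)), xyz (a list: dx, dy, dz in units of 50 mm), twist (a turn about the tool's z in rad); a field left out counts as zero (the opening has to be given); each row shifts and turns the commanded pose from where the row before left it, along the tool's axes as they then stand; what a row does not reach is not made up. A row lasts 1/12 s, in which the tool goes at most 0.0417 m and 0.125 rad, less where a joint would pass 70% of its speed; a pose out of reach is approached as far as the arm can. The fingers move at their own pace and stop on an object; force is the grip in N (left out, the last holds). Time passes only in rows, so rows that do not move let the fingers close. The tool returns the time, the measured TCP pose, the force, the opening and the grip force at its end. only (a regular expression) keeps the lines of the reply that match it, lines (a string "A,B") keeps lines A to B, and quiet returns only ok. Input that does not fit is refused with a message, and nothing moves.
- r.get_obs(): the state, without advancing time (a new reading comes with each control period).
- r.get_image(name): name is "scene" or "top"; returns a dict with "img" (480x640x3 uint8, red, green, blue), "depth" (480x640 float32, m along the optical axis (not along the pixel's ray), 0 where there is no reading), "fx", "fy", "cx", "cy" (pixels), "R" (3x3) and "t" (3): a world point X has camera coordinates R X + t. Camera axes: x right, y down, z forward; pixel columns grow to the right and rows downward; lengths in m; the calibration is good to about 2 mm. A picture is of the moment at which its call begins.
- r.sign_off(): hands the job in; it is judged then, once.
The state is a dict: "t": time; "q": joint angles; "qd": joint speeds; "effort": joint torques, N m; "tcp_pos": TCP position; "ee_rot": TCP orientation; "wrist_force": force on the tool from outside, world axes, zero at the start; "wrist_torque": the same for the moment, N m; "width": opening from 0.0 (shut) to 1.0 (fully open); "grip_force": force on a finger pad.
Only numpy, scipy, OpenCV 4.12 (cv2) and the standard library are available. Lean on these libraries where they do the work, as an engineer would, in place of code of your own. Each camera call takes 0.05 s, during which the arm holds its last target. There are 200 camera calls.

## Working session

There is one attempt and no reset: what is moved stays moved. The work goes in short steps, Python scripts to look and compute and a tool call to move; the robot and the scene stay as the last step left them, time stands still between calls to the robot, and variables do not carry over. Pictures are saved under pics/ and viewed, at most 10 in all, crops included, and the job is handed in when it is done.

```bash
mkdir -p pics; ls
```

Run:
```python
from station import r
import cv2,numpy as np
for n in("scene","top"):
    d=r.get_image(n);cv2.imwrite(f"pics/{n}0.png",d["img"][...,::-1]);np.savez(f"pics/{n}0.npz",**d)
    print(n,d["fx"],d["cx"],d["cy"],np.round(-d["R"].T@d["t"],3),np.round(d["R"],2).tolist())
o=r.get_obs();print(o["tcp_pos"],o["ee_rot"],o["t"],o["width"])
```

```text
pics
station.py
scene 533.2339174535914 322.2263102323962 235.93696934897645 [1.07  0.708 0.654] [[-0.81, 0.59, 0.01], [0.32, 0.46, -0.83], [-0.5, -0.66, -0.56]]
top 568.3538338907196 307.28403578213147 231.9037635369608 [ 0.386 -0.011  1.152] [[0.0, -1.0, 0.01], [-0.99, -0.0, -0.12], [0.12, -0.01, -0.99]]
[ 0.22861796 -0.6078154   0.22579795] [-3.08922744e+00 -5.61931217e-01  3.67550409e-04] 0.1 0.99703553931658
```

View pics/top0.png

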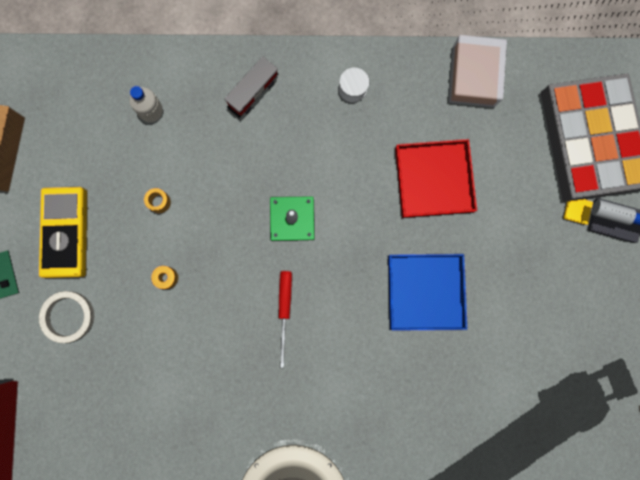

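View pics/scene0.png

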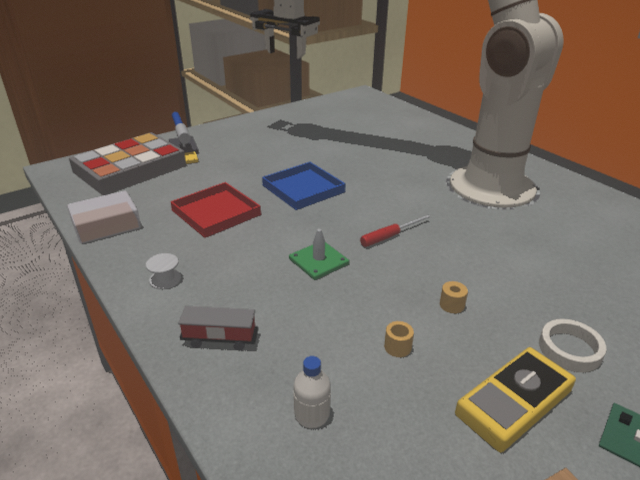

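Top view: the wide-bore sleeve is at about (156,201), the tight one at (163,278), the pin tip at (291,216) on its green base, the red tray at (436,178) and the blue tray at (428,292). The scene view shows the wide-bore sleeve at (399,338), the tight one at (454,297), the pin tip at (319,231) and the red tray at (216,208). I'll enlarge these and measure.

Create h.py:
```python
import numpy as np
def ray(d,u,v):
    w=d["R"].T@np.array([(u-d["cx"])/d["fx"],(v-d["cy"])/d["fy"],1.]); return -d["R"].T@d["t"],w
def world(d):
    v,u=np.mgrid[:480,:640]; z=d["depth"]
    c=np.stack([(u-d["cx"])/d["fx"]*z,(v-d["cy"])/d["fy"]*z,z],-1)
    return (c-d["t"])@d["R"]
def tri(d1,p1,d2,p2):
    a,u=ray(d1,*p1);b,w=ray(d2,*p2)
    s=np.linalg.lstsq(np.c_[u,-w],b-a,rcond=None)[0]
    P,Q=a+s[0]*u,b+s[1]*w; return (P+Q)/2,np.linalg.norm(P-Q)
```

Run:
```python
import numpy as np,cv2
from h import *
T=np.load("pics/top0.npz");S=np.load("pics/scene0.npz")
def crop(d,u,v,w): return cv2.resize(d["img"][v-w:v+w,u-w:u+w,::-1],(260,260),interpolation=cv2.INTER_CUBIC)
cv2.imwrite("pics/crops.png",np.vstack([np.hstack([crop(T,156,201,20),crop(T,163,278,20),crop(T,291,216,26)]),np.hstack([crop(S,399,338,26),crop(S,454,297,26),crop(S,319,245,26)])]))
for n,d in(("top",T),("scene",S)):
    W=world(d);W[d["depth"]==0]=np.nan
    hsv=cv2.cvtColor(d["img"],cv2.COLOR_RGB2HSV);H,s,V=cv2.split(hsv)
    def rep(nm,m,box,zlo,zhi):
        u0,u1,v0,v1=box;M=np.zeros_like(m);M[v0:v1,u0:u1]=m[v0:v1,u0:u1]
        P=W[M&(W[...,2]>zlo)&(W[...,2]<zhi)]
        vv,uu=np.nonzero(M)
        print(n,nm,len(P),"min",P.min(0).round(4),"max",P.max(0).round(4),"mid",((P.min(0)+P.max(0))/2).round(4),"medz",np.median(P[:,2]).round(4))
    br=(H>8)&(H<28)&(s>110); g=(H>45)&(H<80)&(s>100); rd=((H<6)|(H>174))&(s>150)
    b={"top":[(135,178,180,222),(142,185,257,300),(262,322,190,246),(390,482,135,222)],"scene":[(380,418,318,360),(435,472,278,315),(285,352,236,280),(165,265,182,236)]}[n]
    rep("wide",br,b[0],.032,.05);rep("tight",br,b[1],.032,.05);rep("base",g,b[2],.0,.03);rep("red",rd,b[3],-.01,.04);rep("redfloor",rd,b[3],-.01,.009)
    u0,u1,v0,v1=b[2];Q=W[v0-15:v1,u0:u1].reshape(-1,3)
    Q=Q[(Q[:,2]>.03)&(Q[:,2]<.1)];print(n,"pin",len(Q),Q.min(0).round(4),Q.max(0).round(4),Q[Q[:,2]>.05].mean(0).round(4))
    print("table z",[W[v,u].round(4).tolist() for u,v in([(200,240),(350,250)] if n=="top" else [(350,300),(450,250)])])
    if n=="top":
        u0,u1,v0,v1=b[3]
        M=np.zeros((480,640),np.uint8);M[v0:v1,u0:u1]=rd[v0:v1,u0:u1]; print("red rect",cv2.minAreaRect(cv2.findNonZero(M)))
```

```text
top wide 266 min [0.5632 0.2528 0.0323] max [0.6073 0.2986 0.0447] mid [0.5852 0.2757 0.0385] medz 0.0385
top tight 376 min [0.4091 0.2326 0.032 ] max [0.4521 0.2782 0.0439] mid [0.4306 0.2554 0.038 ] medz 0.0389
top base 1710 min [ 0.5073 -0.0381  0.    ] max [0.5962 0.0499 0.0284] mid [0.5517 0.0059 0.0142] medz 0.011
top red 5377 min [ 0.5556 -0.3666 -0.0038] max [ 0.7139 -0.2077  0.0312] mid [ 0.6348 -0.2871  0.0137] medz 0.0038
top redfloor 4517 min [ 0.5578 -0.3656 -0.0038] max [ 0.7136 -0.2095  0.009 ] mid [ 0.6357 -0.2876  0.0026] medz 0.0033
top pin 126 [ 0.5409 -0.0056  0.0329] [0.5643 0.016  0.0816] [0.5513 0.0046 0.064 ]
table z [[0.5074, 0.1915, 0.0008], [0.4884, -0.1137, -0.0002]]
red rect ((435.62762451171875, 178.0658416748047), (72.84941101074219, 76.16075134277344), 85.68397521972656)
scene wide 262 min [0.5635 0.2535 0.034 ] max [0.6078 0.2982 0.043 ] mid [0.5857 0.2759 0.0385] medz 0.0396
scene tight 273 min [0.4107 0.2354 0.0357] max [0.4549 0.2775 0.0432] mid [0.4328 0.2565 0.0395] medz 0.0399
scene base 808 min [ 0.511  -0.0372  0.0071] max [0.5975 0.0507 0.0154] mid [0.5542 0.0068 0.0112] medz 0.012
scene red 1513 min [ 0.5586 -0.3663 -0.0007] max [ 0.714  -0.207   0.0283] mid [ 0.6363 -0.2866  0.0138] medz 0.0044
scene redfloor 1328 min [ 0.5603 -0.364  -0.0007] max [ 0.6973 -0.2431  0.0083] mid [ 0.6288 -0.3036  0.0038] medz 0.0042
scene pin 227 [ 0.5429 -0.0041  0.0305] [0.5653 0.0172 0.0793] [0.5549 0.0085 0.0629]
table z [[0.5766, 0.1371, 0.0019], [0.3013, 0.1327, -0.0007]]
```

View pics/crops.png

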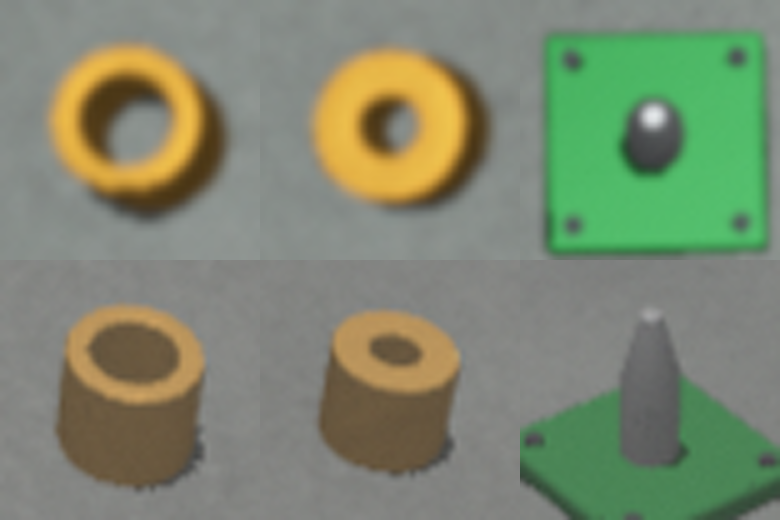

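The crops confirm it: left is the wide bore (top-face centre about (155.5,199) top, (400,330.5) scene) and middle is the tight one ((163,277) top, (455,289) scene). The pin tip is at (291.3,212.3) top and (319,229.3) scene. I'll triangulate these and fit the green base and tray outlines.

Run:
```python
import numpy as np,cv2
from h import *
from scipy.optimize import least_squares
from scipy.spatial.transform import Rotation as Ro
T=np.load("pics/top0.npz");S=np.load("pics/scene0.npz")
for n,a,b in(("wide",(155.3,198.8),(400,330.5)),("tight",(162.8,276.8),(455,289)),("tip",(291.3,212.3),(319,229.3))):
    print(n,*tri(T,a,S,b))
for n,d,bw,bt in(("top",T,(135,178,180,222),(142,185,257,300)),("scene",S,(380,418,318,360),(435,472,278,315))):
    W=world(d);W[d["depth"]==0]=np.nan
    H,s,V=cv2.split(cv2.cvtColor(d["img"],cv2.COLOR_RGB2HSV));br=(H>8)&(H<28)&(s>110)
    for k,b in(("wide",bw),("tight",bt)):
        u0,u1,v0,v1=b;P=W[v0:v1,u0:u1][br[v0:v1,u0:u1]]
        P=P[(P[:,2]>.035)];hull=cv2.convexHull(P[:,:2].astype(np.float32)*1000)
        print(n,k,cv2.minEnclosingCircle(hull),np.round(P.mean(0),4))
    g=(H>45)&(H<80)&(s>100);P=W[g&(W[...,2]>.007)&(W[...,2]<.017)];P=P[(abs(P[:,0]-.553)<.06)&(abs(P[:,1]-.006)<.06)]
    print(n,"base",cv2.minAreaRect(P[:,:2].astype(np.float32)*1000))
    rd=((H<6)|(H>174))&(s>150);P=W[rd&(W[...,2]>-.01)&(W[...,2]<.035)];P=P[(abs(P[:,0]-.635)<.09)&(abs(P[:,1]+.287)<.09)]
    print(n,"tray",cv2.minAreaRect(P[:,:2].astype(np.float32)*1000))
    print(n,"pin mid-axis",W[{"top":(205,291),"scene":(240,319)}[n]])
from station import r
o=r.get_obs();print(Ro.from_rotvec(o["ee_rot"]).as_matrix().round(3))
```

```text
wide [0.58494721 0.27541317 0.03834504] 0.0002878198086441918
tight [0.43084886 0.25544517 0.03820348] 0.00028208662661421193
tip [0.55295308 0.00527885 0.07901361] 0.0004505554188138693
top wide ((585.307373046875, 275.23553466796875), 22.83085823059082) [0.585  0.2753 0.0389]
top tight ((431.3416442871094, 255.18492126464844), 23.0057373046875) [0.431 0.255 0.039]
top base ((551.7382202148438, 5.7007598876953125), (88.45060729980469, 87.65351104736328), 0.3742365837097168)
top tray ((635.6641235351562, -287.43157958984375), (149.72454833984375, 149.79481506347656), 4.693965911865234)
top pin mid-axis [0.57870886 0.00689221 0.01114922]
scene wide ((585.8411865234375, 276.94537353515625), 23.441524505615234) [0.588  0.2771 0.0396]
scene tight ((431.9368591308594, 257.3211364746094), 23.25181770324707) [0.4342 0.2571 0.0398]
scene base ((554.2298583984375, 6.752635955810547), (87.96414947509766, 86.5809555053711), 89.97134399414062)
scene tray ((635.4940795898438, -286.9127197265625), (150.664794921875, 150.5782470703125), 4.5782294273376465)
scene pin mid-axis [0.55621992 0.01046724 0.05773411]
[[ 0.936  0.352 -0.001]
 [ 0.352 -0.936  0.002]
 [ 0.    -0.002 -1.   ]]
```
Good. wide (0.585,0.2755,z top .0395), tight (0.431,0.2555), pin (0.553,0.0058), tray (0.6355,-0.287). Bore clearance 2.5mm radial; tip 8mm in 29 gives 10.5 mm radial capture.

Units first: shifts go in units of 50 mm. So -0.03 m is -0.6, 0.03 m is 0.6.

Request:
{"fn": "jog_arm", "kwargs": {"deltas": [{"aperture":1,"twist":0.12},{"aperture":1,"twist":0.12},{"aperture":1,"twist":0.12},{"aperture":1,"xyz":[0.6,0,0]},{"aperture":1,"xyz":[0.6,0,0]},{"aperture":1,"xyz":[0.6,0,0]},{"aperture":1,"xyz":[0.6,-0.4,0]},{"aperture":1,"xyz":[0.6,-0.6,0]},{"aperture":1,"xyz":[0.6,-0.6,0]},{"aperture":1,"xyz":[0.6,-0.6,0]},{"aperture":1,"xyz":[0.6,-0.6,0]},{"aperture":1,"xyz":[0.6,-0.6,0]},{"aperture":1,"xyz":[0.6,-0.6,0]},{"aperture":1,"xyz":[0,-0.6,0]},{"aperture":1,"xyz":[0,-0.6,0]},{"aperture":1,"xyz":[0,-0.6,0]},{"aperture":1,"xyz":[0,-0.6,0]},{"aperture":1,"xyz":[0,-0.6,0]},{"aperture":1,"xyz":[0,-0.6,0]},{"aperture":1}], "force": 20}}

```text
t: 1.77
tcp_pos: [0.5264, -0.2233, 0.2267]
ee_rot: [-3.138, -0.014, 0.001]
wrist_force: [1.2, 1.6, -0.3]
width: 1.0
grip_force: 0.0
```

Request:
{"fn": "jog_arm", "kwargs": {"deltas": [{"aperture":1,"xyz":[0.08,-0.7,0],"twist":0.009},{"aperture":1,"xyz":[0.08,-0.7,0]},{"aperture":1,"xyz":[0.08,-0.7,0]},{"aperture":1,"xyz":[0.08,-0.7,0]},{"aperture":1,"xyz":[0.08,-0.7,0]},{"aperture":1,"xyz":[0.08,-0.7,0]},{"aperture":1,"xyz":[0.08,-0.7,0]},{"aperture":1,"xyz":[0.08,-0.7,0]},{"aperture":1,"xyz":[0.08,-0.7,0]},{"aperture":1,"xyz":[0.08,-0.7,0]},{"aperture":1,"xyz":[0.08,-0.7,0]},{"aperture":1,"xyz":[0.08,-0.7,0]},{"aperture":1,"xyz":[0.08,-0.7,0]},{"aperture":1,"xyz":[0.08,-0.7,0]},{"aperture":1,"xyz":[0,0,0.6]},{"aperture":1,"xyz":[0,0,0.6]},{"aperture":1,"xyz":[0,0,0.6]},{"aperture":1},{"aperture":1}]}}

```text
t: 3.35
tcp_pos: [0.5845, 0.2569, 0.1349]
ee_rot: [3.14, -0.014, -0.007]
wrist_force: [0.5, 0.3, 1.7]
width: 1.003
grip_force: 0.0
```

```bash
python3 -c "
from station import r
o=r.get_obs();print(o['tcp_pos'],o['ee_rot'])"
```

```text
[0.58446293 0.25690787 0.13491148] [ 3.13976887 -0.01427005 -0.00703394]
```

To row units: 0.01 m is 0.2, 0.025 m is 0.5.

Request:
{"fn": "jog_arm", "kwargs": {"deltas": [{"aperture":1,"xyz":[0.01,-0.186,0]},{"aperture":1,"xyz":[0,-0.186,0]},{"aperture":1,"xyz":[0,0,0.5]},{"aperture":1,"xyz":[0,0,0.5]},{"aperture":1,"xyz":[0,0,0.5]},{"aperture":1,"xyz":[0,0,0.5]},{"aperture":1,"xyz":[0,0,0.3]},{"aperture":1,"xyz":[0,0,0.2]},{"aperture":1},{"aperture":1}]}}

```text
t: 4.18
tcp_pos: [0.5872, 0.2774, 0.0127]
ee_rot: [-3.141, 0.014, -0.002]
wrist_force: [0.1, 0.1, 1.1]
width: 1.0
grip_force: 0.0
```

Request:
{"fn": "jog_arm", "kwargs": {"deltas": [{"aperture":1,"xyz":[-0.04,0.03,0.05]},{"aperture":1},{"aperture":0},{"aperture":0},{"aperture":0},{"aperture":0},{"aperture":0},{"aperture":0},{"aperture":0},{"aperture":0}], "force": 30}}

```text
t: 5.02
tcp_pos: [0.5846, 0.275, 0.0092]
ee_rot: [-3.142, 0.014, 0.0]
wrist_force: [0.5, 0.6, 0.3]
width: 0.494
grip_force: 30.0
```

To row units: -0.03 m is -0.6, 0.025 m is 0.5.

Request:
{"fn": "jog_arm", "kwargs": {"deltas": [{"aperture":0,"xyz":[0,0,-0.4]},{"aperture":0,"xyz":[0,0,-0.6]},{"aperture":0,"xyz":[0,0,-0.6]},{"aperture":0,"xyz":[0,0,-0.6]},{"aperture":0,"xyz":[-0.06,0.5,0]},{"aperture":0,"xyz":[-0.06,0.5,0]},{"aperture":0,"xyz":[-0.06,0.5,0]},{"aperture":0,"xyz":[-0.06,0.5,0]},{"aperture":0,"xyz":[-0.06,0.5,0]},{"aperture":0,"xyz":[-0.06,0.5,0]},{"aperture":0,"xyz":[-0.06,0.5,0]},{"aperture":0,"xyz":[-0.06,0.5,0]},{"aperture":0,"xyz":[-0.06,0.5,0]},{"aperture":0,"xyz":[-0.06,0.5,0]},{"aperture":0,"xyz":[0,0.3,0]},{"aperture":0},{"aperture":0},{"aperture":0}]}}

```text
t: 6.52
tcp_pos: [0.5518, 0.0112, 0.119]
ee_rot: [-3.141, 0.014, 0.001]
wrist_force: [-0.8, 0.0, -3.6]
width: 0.486
grip_force: 30.0
```

Run:
```python
from station import r
import cv2,numpy as np
d=r.get_image("scene");np.savez("pics/s1.npz",**d)
t=r.get_image("top")
cv2.imwrite("pics/v1.png",np.hstack([cv2.resize(d["img"][160:300,240:400,::-1],(400,350)),cv2.resize(t["img"][140:280,210:370,::-1],(400,350))]))
```

```text
(no output)
```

View pics/v1.png

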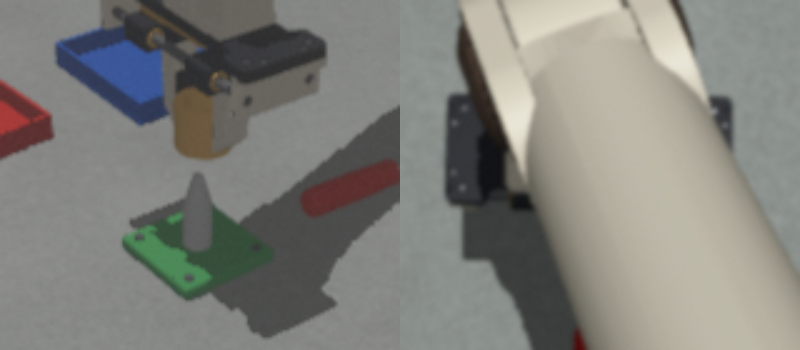

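The sleeve hangs upright at about (203,120) in the left crop, right above the pin tip at (198,175). I'll correct 5 mm in y and descend over the cone.

To row units: 0.001 m is 0.02, 0.015 m is 0.3.

Request:
{"fn": "jog_arm", "kwargs": {"deltas": [{"aperture":0,"xyz":[0.02,0.11,0]},{"aperture":0},{"aperture":0,"xyz":[0,0,0.3]},{"aperture":0,"xyz":[0,0,0.3]},{"aperture":0,"xyz":[0,0,0.3]},{"aperture":0},{"aperture":0},{"aperture":0}]}}

```text
t: 7.28
tcp_pos: [0.5537, 0.0051, 0.0749]
ee_rot: [-3.141, 0.014, -0.001]
wrist_force: [-0.0, -0.1, -4.5]
width: 0.491
grip_force: 30.0
```

Request:
{"fn": "jog_arm", "kwargs": {"deltas": [{"aperture":0,"xyz":[-0.014,-0.014,0.2]},{"aperture":0,"xyz":[0,0,0.2]},{"aperture":0,"xyz":[0,0,0.12]},{"aperture":0,"xyz":[0,0,0.1]},{"aperture":0},{"aperture":0}]}}

```text
t: 7.78
tcp_pos: [0.5521, 0.0056, 0.0427]
ee_rot: [-3.141, 0.014, 0.001]
wrist_force: [0.1, -0.2, -4.4]
width: 0.494
grip_force: 30.0
```

To row units: 0.007 m is 0.14, 0.006 m is 0.12.

Request:
{"fn": "jog_arm", "kwargs": {"deltas": [{"aperture":0,"xyz":[0,0,0.14]},{"aperture":0,"xyz":[0,0,0.12]},{"aperture":0,"xyz":[0,0,0.08]},{"aperture":0,"xyz":[0,0,0.06]},{"aperture":0},{"aperture":0}]}}

```text
t: 8.28
tcp_pos: [0.5523, 0.0055, 0.023]
ee_rot: [-3.141, 0.014, 0.001]
wrist_force: [0.8, -1.2, -3.2]
width: 0.491
grip_force: 30.0
```

Request:
{"fn": "jog_arm", "kwargs": {"deltas": [{"aperture":0,"xyz":[0,0,0.02]},{"aperture":0,"xyz":[0,0,0.02]},{"aperture":0},{"aperture":0}]}}

```text
t: 8.62
tcp_pos: [0.5525, 0.0054, 0.0213]
ee_rot: [3.142, -0.014, 0.0]
wrist_force: [0.4, 0.3, -3.5]
width: 0.492
grip_force: 30.0
```

To row units: 0.001 m is 0.02, -0.03 m is -0.6.

Request:
{"fn": "jog_arm", "kwargs": {"deltas": [{"aperture":0,"xyz":[0,0,0.02]},{"aperture":0},{"aperture":0.6},{"aperture":0.8},{"aperture":0.9},{"aperture":0.9},{"aperture":0.9},{"aperture":0.9},{"aperture":0.9,"xyz":[0,0,-0.4]},{"aperture":0.9,"xyz":[0,0,-0.6]},{"aperture":0.9,"xyz":[0,0,-0.6]},{"aperture":0.9,"xyz":[0,0,-0.6]},{"aperture":0.9},{"aperture":0.9}]}}

```text
t: 9.78
tcp_pos: [0.5541, 0.0054, 0.1322]
ee_rot: [3.141, -0.015, 0.007]
wrist_force: [-0.8, 0.7, -1.0]
width: 0.903
grip_force: 0.0
```

Run:
```python
from station import r
import cv2,numpy as np
d=r.get_image("scene")
cv2.imwrite("pics/v2.png",cv2.resize(d["img"][160:340,240:480,::-1],(720,540)))
```

```text
(no output)
```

View pics/v2.png

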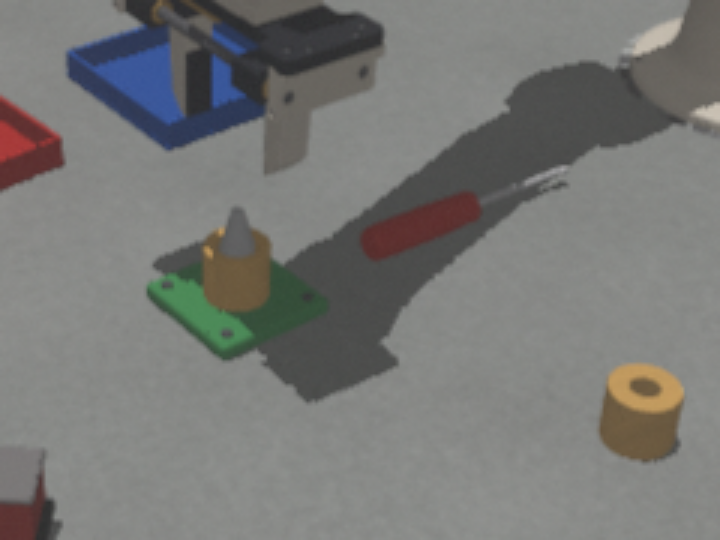

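The fitting sleeve sits on the base with the pin standing out of it (crop (237,265)). The tight sleeve is untouched at crop (643,410). Next I'll fetch the tight one.

To row units: -0.025 m is -0.5, -0.015 m is -0.3.

Request:
{"fn": "jog_arm", "kwargs": {"deltas": [{"aperture":1,"xyz":[0,-0.5,0]},{"aperture":1,"xyz":[-0.3,-0.5,0]},{"aperture":1,"xyz":[-0.3,-0.5,0]},{"aperture":1,"xyz":[-0.3,-0.5,0]},{"aperture":1,"xyz":[-0.3,-0.5,0]},{"aperture":1,"xyz":[-0.3,-0.5,0]},{"aperture":1,"xyz":[-0.3,-0.5,0]},{"aperture":1,"xyz":[-0.3,-0.5,0]},{"aperture":1,"xyz":[-0.3,-0.5,0]},{"aperture":1,"xyz":[-0.06,-0.5,0]},{"aperture":1},{"aperture":1},{"aperture":1}]}}

```text
t: 10.92
tcp_pos: [0.431, 0.2556, 0.129]
ee_rot: [3.14, -0.014, -0.003]
wrist_force: [0.7, -1.0, -0.1]
width: 1.003
grip_force: 0.0
```

Request:
{"fn": "jog_arm", "kwargs": {"deltas": [{"aperture":1,"xyz":[0,0,0.5]},{"aperture":1,"xyz":[0,0,0.5]},{"aperture":1,"xyz":[0,0,0.5]},{"aperture":1,"xyz":[0,0,0.5]},{"aperture":1,"xyz":[0,0,0.24]},{"aperture":1,"xyz":[0,0,0.1]},{"aperture":1},{"aperture":1},{"aperture":1}]}}

```text
t: 11.67
tcp_pos: [0.4326, 0.2566, 0.0141]
ee_rot: [-3.141, 0.016, -0.002]
wrist_force: [-0.7, -0.4, -0.2]
width: 1.0
grip_force: 0.0
```

To row units: -0.03 m is -0.6, -0.02 m is -0.4.

Request:
{"fn": "jog_arm", "kwargs": {"deltas": [{"aperture":1,"xyz":[-0.03,0.02,0.08]},{"aperture":1},{"aperture":0},{"aperture":0},{"aperture":0},{"aperture":0},{"aperture":0},{"aperture":0},{"aperture":0},{"aperture":0,"xyz":[0,0,-0.4]},{"aperture":0,"xyz":[0,0,-0.6]},{"aperture":0,"xyz":[0,0,-0.6]},{"aperture":0,"xyz":[0,0,-0.6]},{"aperture":0,"xyz":[0,0,-0.6]},{"aperture":0},{"aperture":0}], "force": 30}}

```text
t: 13.0
tcp_pos: [0.4309, 0.2557, 0.1501]
ee_rot: [-3.141, 0.015, -0.004]
wrist_force: [-0.3, -0.4, -5.8]
width: 0.498
grip_force: 30.0
```

To row units: 0.03 m is 0.6, 0.0115 m is 0.23.

Request:
{"fn": "jog_arm", "kwargs": {"deltas": [{"aperture":0,"xyz":[0.23,0.4,0]},{"aperture":0,"xyz":[0.23,0.6,0]},{"aperture":0,"xyz":[0.23,0.6,0]},{"aperture":0,"xyz":[0.23,0.6,0]},{"aperture":0,"xyz":[0.23,0.6,0]},{"aperture":0,"xyz":[0.23,0.6,0]},{"aperture":0,"xyz":[0.23,0.6,0]},{"aperture":0,"xyz":[0.23,0.6,0]},{"aperture":0,"xyz":[0.23,0.6,0]},{"aperture":0,"xyz":[0.23,0.6,0]},{"aperture":0,"xyz":[0.23,0.6,0]},{"aperture":0,"xyz":[0.23,0.6,0]},{"aperture":0,"xyz":[0.23,0.6,0]},{"aperture":0,"xyz":[0.23,0.6,0]},{"aperture":0,"xyz":[0.23,0.6,0]},{"aperture":0,"xyz":[0.23,0.6,0]},{"aperture":0,"xyz":[0.23,0.6,0]},{"aperture":0,"xyz":[0.18,0.6,0]},{"aperture":0},{"aperture":0}]}}

```text
t: 14.67
tcp_pos: [0.6269, -0.2794, 0.1447]
ee_rot: [-3.141, 0.022, 0.01]
wrist_force: [0.5, 0.7, -4.8]
width: 0.503
grip_force: 30.0
```

To row units: 0.0085 m is 0.17, 0.0076 m is 0.152.

Request:
{"fn": "jog_arm", "kwargs": {"deltas": [{"aperture":0,"xyz":[0.17,0.152,0]},{"aperture":0,"xyz":[0,0,0.5]},{"aperture":0,"xyz":[0,0,0.5]},{"aperture":0,"xyz":[0,0,0.5]},{"aperture":0,"xyz":[0,0,0.4]},{"aperture":0,"xyz":[0,0,0.24]},{"aperture":0,"xyz":[0,0,0.16]},{"aperture":0},{"aperture":0}]}}

```text
t: 15.42
tcp_pos: [0.6383, -0.2833, 0.0341]
ee_rot: [-3.141, 0.013, 0.001]
wrist_force: [0.4, 0.3, -4.5]
width: 0.498
grip_force: 30.0
```

To row units: 0.006 m is 0.12, 0.0037 m is 0.074.

Request:
{"fn": "jog_arm", "kwargs": {"deltas": [{"aperture":0,"xyz":[-0.06,0.074,0.12]},{"aperture":0,"xyz":[0,0,0.12]},{"aperture":0,"xyz":[0,0,0.06]},{"aperture":0,"xyz":[0,0,0.04]},{"aperture":0},{"aperture":0}]}}

```text
t: 15.92
tcp_pos: [0.6351, -0.2887, 0.0188]
ee_rot: [3.14, -0.016, 0.0]
wrist_force: [-5.4, -0.3, 4.9]
width: 0.5
grip_force: 30.0
```

Request:
{"fn": "jog_arm", "kwargs": {"deltas": [{"aperture":0},{"aperture":0}]}}

```text
t: 16.08
tcp_pos: [0.6351, -0.2887, 0.0189]
ee_rot: [3.14, -0.016, 0.0]
wrist_force: [-5.4, -0.1, 5.4]
width: 0.499
grip_force: 30.0
```

Run:
```python
from station import r
import cv2,numpy as np
d=r.get_image("scene")
cv2.imwrite("pics/v3.png",cv2.resize(d["img"][140:260,140:300,::-1],(720,540)))
```

```text
(no output)
```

View pics/v3.png

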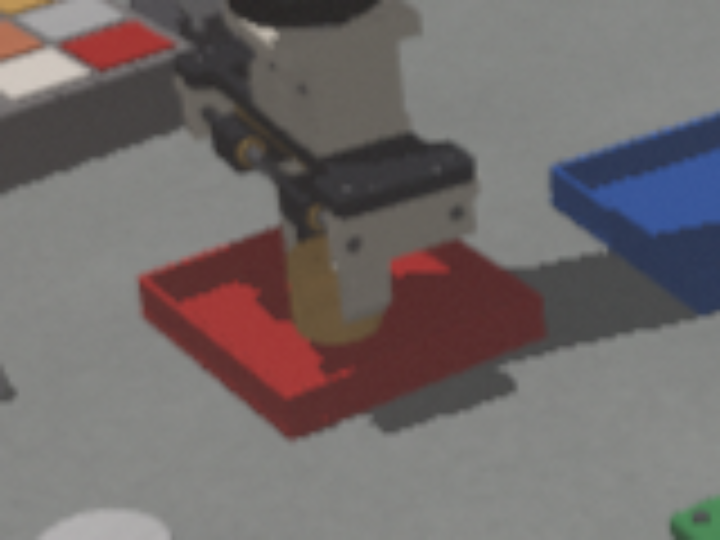

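The sleeve stands on the red tray's floor near the middle (crop (340,300)), clear of the walls, and the force shows floor contact. I'll release and retreat.

Request:
{"fn": "jog_arm", "kwargs": {"deltas": [{"aperture":0.55},{"aperture":0.65},{"aperture":0.75},{"aperture":0.75},{"aperture":0.75},{"aperture":0.75},{"aperture":0.75,"xyz":[0,0,-0.4]},{"aperture":0.75,"xyz":[0,0,-0.6]},{"aperture":0.75,"xyz":[0,0,-0.6]},{"aperture":0.75,"xyz":[0,0,-0.6]},{"aperture":0.75,"xyz":[0,0,-0.6]},{"aperture":0.75,"xyz":[-0.6,0.6,-0.4]},{"aperture":0.75,"xyz":[-0.6,0.6,0]},{"aperture":0.75,"xyz":[-0.6,0.6,0]},{"aperture":0.75,"xyz":[-0.6,0.6,0]},{"aperture":0.75,"xyz":[-0.6,0.6,0]},{"aperture":0.75,"xyz":[-0.6,0.6,0]},{"aperture":0.75,"xyz":[-0.6,0.6,0]},{"aperture":0.75},{"aperture":0.75}]}}

```text
t: 17.8
tcp_pos: [0.4259, -0.4929, 0.1748]
ee_rot: [3.14, -0.026, -0.002]
wrist_force: [0.7, 1.1, -0.6]
width: 0.75
grip_force: 0.0
```

Run:
```python
from station import r
import cv2,numpy as np
d=r.get_image("scene");t=r.get_image("top")
cv2.imwrite("pics/v4.png",np.hstack([cv2.resize(d["img"][150:300,150:370,::-1],(400,273)),cv2.resize(t["img"][130:250,250:490,::-1],(400,273))]))
```

```text
(no output)
```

View pics/v4.png

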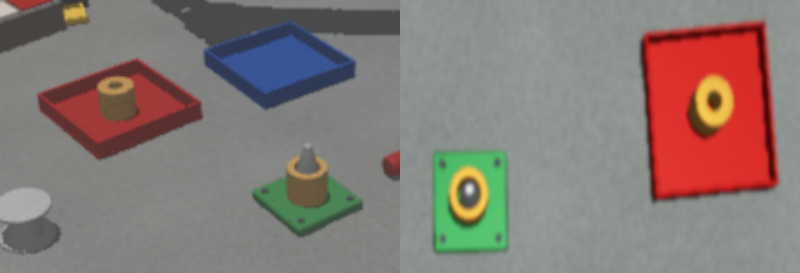

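The tight sleeve stands upright in the red tray (crop (116,97)), and the fitting one is fully home on the pin (crop (307,182)). The gripper is clear of both, so I'm handing in.

```bash
python3 -c "
from station import r
print(r.sign_off())"
```

```text
the job is handed in; nothing more can be done
None
```

The job is handed in: the 29 mm bore sleeve is fully home on the gauge pin, and the tight 18 mm one stands upright on the red tray's floor, with about 18 s of the 72 s used.

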